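Key the reel plate onto the binding winder

TASK

Get the binding winder on the cutting mat ready: with a fingertip against its upright finger post, turn the round reel plate until the notch in its rim stands over the drive pin, then press down on the hub in its middle until the plate is seated fully home and level, and let go. Do not lift the plate off the winder, and leave the sewing things around it where they are.

Things in the scene. Friction and masses are not known exactly. Their poses are not given: they have to be found in the camera images.
- winder: Fixed low white winder box on the 3 mm cutting mat; deck 45 mm above its underside (z = 0.048). Origin on the reel axis at its underside, z up. It spans x -90 to +105 mm, y -100 to +200 mm; the drive pin lies at +x; a motor cover rises 38 mm above the deck at y +123 to +193, x -65 to +65 mm. A bore in the deck guides the plate's stem.
- drive_pin (a point): Top centre of the upright steel drive pin: 10 mm diameter, standing 9 mm above the deck, 63 mm from the reel axis along the winder's +x, half of it showing beyond the plate's rim. A 6 mm wide, 4 mm high steel rib runs on outward from it along the deck (72 to 96 mm from the axis) and shows its direction.
- seat (a point): Point on the reel axis 3 mm above the deck: where the plate's underside centre is when the plate is home.
- reel_plate: Loose steel disc, 126 mm diameter, 8 mm thick, about 0.5 kg; origin on its axis at the disc's underside, z up, +x towards its notch. Its 14 mm, 36 mm long stem turns in the winder's bore (0.75 mm play all round). It turns either way with 1 to 3 N at the post and stays where left. It starts 0.7 to 5.6 rad anticlockwise of aligned: either way round may be shorter.
- notch (a point): Point on the plate's underside, 63 mm from the axis, mid-width of the notch; over the drive pin when aligned. The notch is 18 mm wide, open at the rim, and cuts in to 53 mm from the axis. The plate can go home only with the notch over the pin (about +-0.06 rad of play).
- collar (a joint): Travel (m) of the black rubber collar (62 mm diameter) under the plate: 0 at the start, grows downward. It holds the plate level, underside 10 mm above the deck, 1 mm clear of the pin top. It grips by friction: it carries the plate, gives way to a push of about 4 to 8 N and stays down. Home is 7 mm lower, where the plate meets hard aluminium lands on the deck.
- hub_top (a point): Centre of the flat top of the plate's round hub: 34 mm diameter, rising 16 mm above the disc's upper face (24 mm above its underside). The place to press.
- post_top (a point): Top centre of the plate's finger post, an upright 14 mm round post rising 26 mm above the disc's upper face, 44 mm from the axis, diametrically across from the notch. The place to push sideways, along the circle round the axis; a push towards or away from the axis does not turn the plate but jams and tips it.
- spool: Bystander: small thread spool, 28 mm diameter, 48 mm high, standing on a corner of the winder's deck about 110 mm from the reel axis; origin at its underside centre.
- thread_cone: Bystander: cone of thread, 60 mm diameter at the foot, 95 mm high, standing on the mat beyond the winder; origin at its underside centre.
- rotary_cutter: Bystander: rotary cutter lying on the mat beside the winder, about 200 mm long, 45 mm wide, 20 mm high; origin at its underside near the middle, x towards the blade.
- ruler: Bystander: clear quilting ruler 400 x 100 x 4 mm lying on the mat; origin at its underside centre.
- pin_dish: Bystander: white dish 90 mm wide, 30 mm high, on the mat; origin at its underside centre.
- oil_bottle: Bystander: clear bottle 44 mm diameter, 110 mm high, on the mat; origin at its underside centre.
- clapper: Bystander: wooden pressing block 60 x 60 x 35 mm, on the mat; origin at its underside centre.

How it is judged:
By the outcome, as a careful person would: the job done as asked, in the order asked, and still so for the second after the job is handed in, with the robot touching nothing.
It also fails if it takes over 48 s, if anything falls off the work surface, if the arm or the gripper's body presses on something with over 40 N, if the wrist force passes 120 N, or if a joint passes its speed limit or range.

ROBOT

A 6-joint arm with a two-finger parallel gripper is mounted at the origin on the work surface. World frame = base frame: x ahead of the robot, y to its left, z up, the work surface at z = 0. Lengths are in mm, angles in rad, forces in N, time in s.
With the tool pointing down it reaches from about 425 to 1125 mm from the base axis. Payload 14.9 kg.
Tool frame: the origin (TCP) lies where the fingers leave the gripper's body, on its centre line; the fingertips stand ahead of it and the grasp point (between the pads) lies 60 mm ahead of it (ctrl.finger_overhang is the z of the fingertips in the tool frame, in mm); z points along the fingers, y is the line along which they close (so a half turn about z gives the same grasp; the last joint's range is limited). The gripper opens to 91 mm and grips with 3 to 60 N. Pads are 32 mm wide; open, the fingers measure 118 mm over their backs; the gripper's body (76 mm by 178 mm) begins 60 mm behind the grasp point.
Start: joints at [-1.336, 0.379, 1.734, -0, 1.028, -0.033], TCP at [185.222, -675.064, 292.232] pointing down, gripper open.
Joint ranges: [-2.77, 2.77], [-0.74, 2.19], [0, 2.66], [-1.06, 4.2], [0.31, 2.87], [-3.08, 3.08]. Speed limits (rad/s): [1.89, 1.89, 2.39, 3.14, 3.14, 3.14].

INTERFACE

Orientations are given as a unit quaternion [w, x, y, z].
In Python, from bench import sense, cams, hand_in, ctrl gives the robot as it stands.
- The arm moves only by the shell command python3 -m inch 'ROWS' [FORCE]. ROWS is a JSON object whose one key "motion" holds one flat list of numbers, 5 for each row, row after row: the opening, from 0 (shut) to 1 (fully open), then the shift along the tool's x, y, z in mm, then the turn about the tool's z in rad. In form: {"motion": [gripper, dx, dy, dz, roll, gripper, dx, dy, dz, roll, ...]}. A call has exactly 8 rows; each row is the pose to reach, as a shift and turn from the pose commanded when the call began, along the tool's axes at that moment; what a row does not reach only later rows make up. A row lasts 1/8 s, in which the tool goes at most 62.5 mm and 10.7 degrees, less where a joint would pass 70% of its speed; a pose out of reach is approached as far as the arm can. A call with a gripper value outside its range is refused whole. The fingers move at their own pace and stop on an object; FORCE is the grip in N (left out, the last holds). Time passes only in rows, so rows that repeat a pose let the fingers close, or fill a call up. It gives the time, the measured TCP pose, the force, the opening and the grip force at its end, in the units of the state.
- sense(): the state, without advancing time (a new reading comes with each control period).
- cams.capture(name): name is "side" or "top" or "wrist"; returns a dict with "image" (384x512x3 uint8, red, green, blue), "K" (3x3 intrinsics, pixels), "position" and "orientation" of the camera in the world. Camera axes: x right, y up, looking along -z (the intrinsics and any distortion apply to the point x, -y, -z); pixel columns grow to the right and rows downward; lengths in mm; the calibration is good to about 2 mm. The wrist camera is an equidistant fisheye: a pixel r from the principal point sees the ray r / f radians off the axis. A picture is of the moment at which its call begins. There is no depth.
- hand_in(): hands the job in; it is judged then, once.
The state is a dict: "time": time; "q": joint angles; "qvel": joint speeds; "joint_torque": joint torques, N m; "tool_pos": TCP position; "tcp_rot": TCP orientation; "wrist_force": force on the tool from outside, world axes, zero at the start; "wrist_torque": the same for the moment, N m; "opening": finger opening in mm; "finger_force": force on a finger pad.
Only numpy, scipy, OpenCV 4.12 (cv2) and the standard library are available. Lean on these libraries where they do the work, as an engineer would, in place of code of your own. Each camera call takes 0.05 s, during which the arm holds its last target. There are 200 camera calls.

## Working session

There is one attempt and no reset: what is moved stays moved. The work goes in short steps, Python scripts to look and compute and a shell command to move; the robot and the scene stay as the last step left them, time stands still between calls to the robot, and variables do not carry over. Pictures are saved under pics/ and viewed, at most 10 in all, crops included, and the job is handed in when it is done.

```bash
ls; mkdir -p pics
python3 - <<'E'
from bench import sense,cams,ctrl
import cv2,numpy as np,pickle
s=sense();print({k:np.round(v,3).tolist() for k,v in s.items()},ctrl.finger_overhang)
d={}
for n in("side","top","wrist"):
    d[n]=c=cams.capture(n)
    print(n,c["K"].tolist(),np.round(c["position"],1),np.round(c["orientation"],4), [k for k in c])
pickle.dump(d,open("c0.pkl","wb"))
im=np.hstack([d["side"]["image"],d["top"]["image"]])
cv2.imwrite("pics/a.png",cv2.resize(d["top"]["image"],(800,600),interpolation=cv2.INTER_CUBIC)[:,:,::-1])
cv2.imwrite("pics/b.png",cv2.resize(d["side"]["image"],(800,600),interpolation=cv2.INTER_CUBIC)[:,:,::-1])
E
```

```text
pics
{'time': 0.0, 'q': [-1.336, 0.379, 1.735, -0.0, 1.028, -0.033], 'qvel': [0.002, -0.0, 0.0, -0.001, -0.001, 0.002], 'joint_torque': [-0.004, -76.373, -43.438, 0.065, 0.042, -0.0], 'tool_pos': [185.161, -674.771, 291.622], 'tcp_rot': [-0.001, 0.991, 0.134, -0.0], 'wrist_force': [0.237, -0.737, 0.034], 'wrist_torque': [0.032, -0.015, 0.049], 'finger_force': 0.0, 'opening': 90.913} 78.3
side [[489.88723524412194, 0.0, 261.2867771676986], [0.0, 489.88723524412194, 191.74221602290027], [0.0, 0.0, 1.0]] [ 144.2 1181.8 1446.6] [-0.1589 -0.0638  0.3599  0.9172] ['image', 'K', 'position', 'orientation']
top [[366.852824567745, 0.0, 254.4135588106147], [0.0, 366.852824567745, 197.49564921913066], [0.0, 0.0, 1.0]] [ 385.7    6.  1179. ] [-0.6949 -0.0562  0.0526  0.715 ] ['image', 'K', 'position', 'orientation']
wrist [[297.3186396354542, 0.0, 256.9262003113178], [0.0, 297.3186396354542, 193.85981903577394], [0.0, 0.0, 1.0]] [ 250.3 -657.7  384. ] [ 0.7898 -0.0951  0.0728 -0.6015] ['image', 'K', 'position', 'orientation']
```

View pics/a.png

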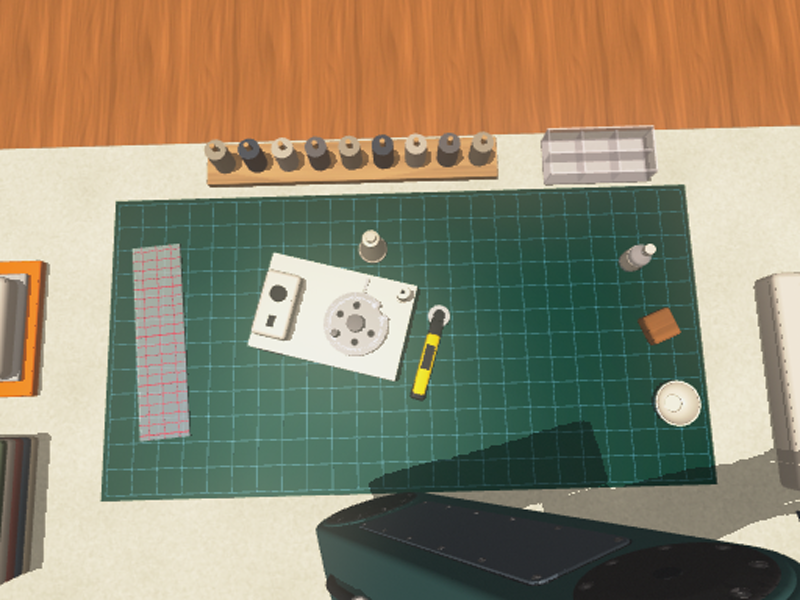

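View pics/b.png

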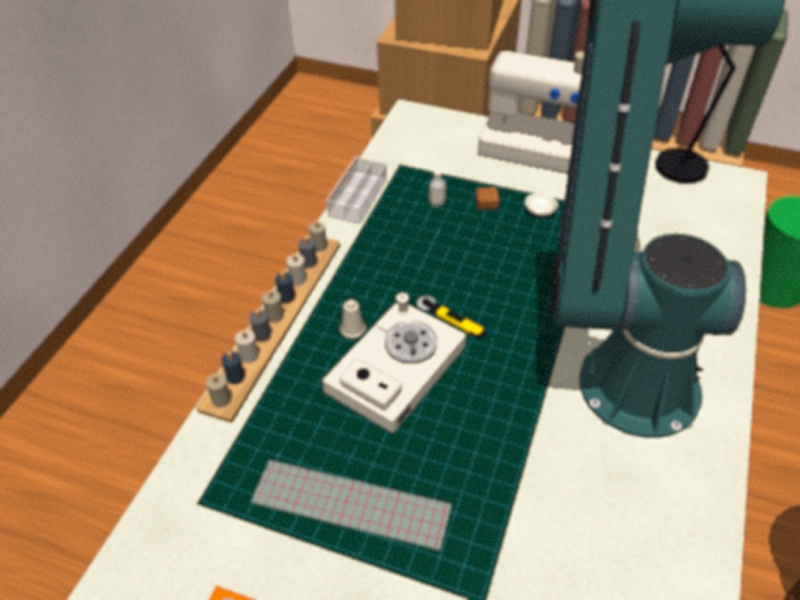

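The top view shows the winder at about (335,318) of 800x600, with the plate hub at (356,323), the rib near (368,285), the spool at (405,293) and the cutter to its right. The side view shows the same objects, and the arm is clear of them. I'll zoom in on the plate.

```bash
cat > h.py <<'E'
import numpy as np,cv2
from scipy.spatial.transform import Rotation as R
def rot(q): return R.from_quat(np.roll(np.asarray(q,float),-1)).as_matrix()
def cast(c,px,z,fish=False):
    px=np.atleast_2d(np.asarray(px,float));K=c["K"]
    v=(px-[K[0][2],K[1][2]])/[K[0][0],K[1][1]]
    if fish:
        r=np.linalg.norm(v,axis=1)+1e-9
        d=np.c_[v[:,0]/r*np.sin(r),-v[:,1]/r*np.sin(r),-np.cos(r)]
    else: d=np.c_[v[:,0],-v[:,1],-np.ones(len(v))]
    d=d@rot(c["orientation"]).T;p=np.asarray(c["position"])
    return p+d*((z-p[2])/d[:,2])[:,None]
def proj(c,P,fish=False):
    q=(np.atleast_2d(P)-c["position"])@rot(c["orientation"]);x,y,z=q[:,0],-q[:,1],-q[:,2];K=c["K"]
    if fish:
        r=np.hypot(x,y);t=np.arctan2(r,z)/(r+1e-9);u=np.c_[x*t,y*t]
    else: u=np.c_[x/z,y/z]
    return u*K[0][0]+[K[0][2],K[1][2]]
E
python3 - <<'E'
import pickle,cv2
from h import *
d=pickle.load(open("c0.pkl","rb"));c=d["top"]
im=c["image"][155:250,150:282]
cv2.imwrite("pics/c.png",cv2.resize(im,None,fx=6,fy=6,interpolation=cv2.INTER_CUBIC)[:,:,::-1])
# deck: white mask
m=((c["image"].min(2)>150)).astype(np.uint8); m[:,:150]=0;m[:155]=0;m[250:]=0;m[:,275:]=0
n,l,s,_=cv2.connectedComponentsWithStats(m)
k=1+s[1:,4].argmax();print(s[k])
pts=cv2.findContours((l==k).astype(np.uint8),0,2)[0][0]
print(cv2.boxPoints(cv2.minAreaRect(pts)))
print(cast(c,cv2.boxPoints(cv2.minAreaRect(pts)),48).round(1))
E
```

```text
[ 159  162  108   82 5362]
[[158.0129  221.14594]
 [172.53008 160.17383]
 [266.5794  182.56653]
 [252.06224 243.53864]]
[[496.  309.7  48. ]
 [688.8 266.   48. ]
 [607.7 -30.1  48. ]
 [419.1  20.6  48. ]]
```

View pics/c.png

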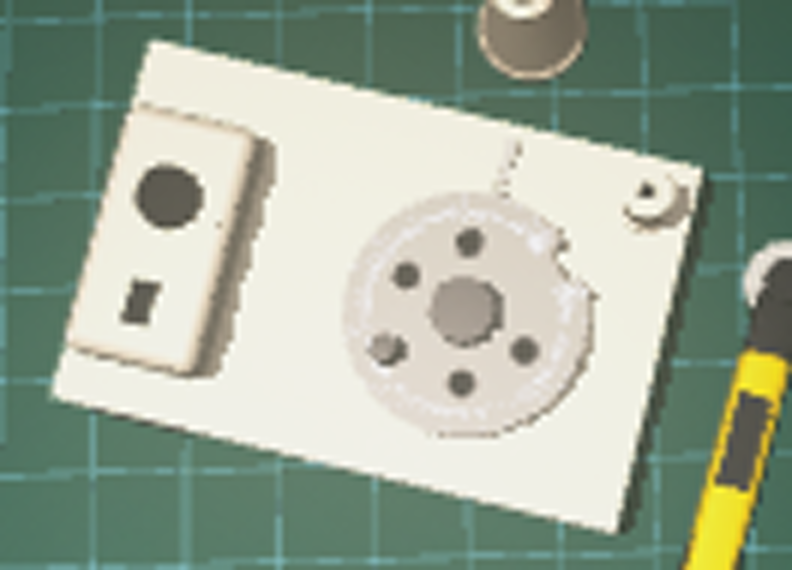

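The zoomed view shows the hub at (466,312), the post at (388,349), the notch at (575,262) and the rib at (510,165). The plate needs about 49° anticlockwise. I'll work out world positions from these.

Run:
```python
import pickle
from h import *
from bench import sense
d=pickle.load(open("c0.pkl","rb"));c=d["top"]
f=lambda p,z: cast(c,[[150+(p[0]+.5)/6-.5,155+(p[1]+.5)/6-.5]],z)[0]
H=f((466,312),82);P=f((386,349),92);N=f((562,264),66);B=f((510,165),52)
for n,v in zip("HPNB",(H,P,N,B)): print(n,v.round(1),np.degrees(np.arctan2(*(v-H)[1::-1])).round(1),np.linalg.norm((v-H)[:2]).round(1))
# side: crop
cs=d["side"];print(proj(cs,H),proj(cs,P))
im=cs["image"][180:280,200:305]
cv2.imwrite("pics/d.png",cv2.resize(im,None,fx=6,fy=6,interpolation=cv2.INTER_CUBIC)[:,:,::-1])
s=sense();Rt=rot(s["tcp_rot"]);print(Rt.round(4).tolist())
t=np.array([H[0],H[1],260])-[185.222,-675.064,292.232];print("tool shift",Rt.T@t)
```

```text
H [530.8  92.   82. ] 0.0 0.0
P [512.1 131.3  92. ] 115.5 43.5
N [556.2  43.7  66. ] -62.2 54.6
B [611.4  70.1  52. ] -15.2 83.5
[[263.30682793 213.97542155]] [[264.5620588  221.41769876]]
[[0.9644, 0.2646, -0.0002], [0.2646, -0.9644, 0.0008], [0.0, -0.0009, -1.0]]
tool shift [ 536.18609685 -648.25456015   32.79444839]
```

View pics/d.png

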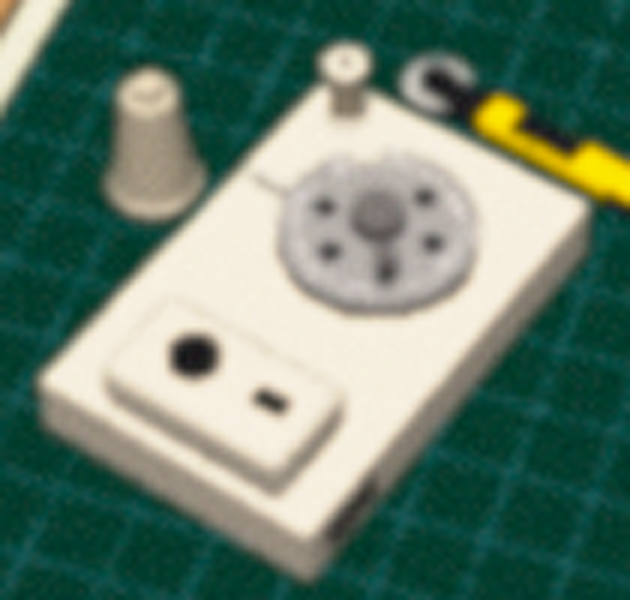

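The side crop agrees: the hub is at (379,207) in the crop, within 1 px of the projected top-view position. I'll move above the start of the push, on the clockwise side of the post.

```bash
python3 -m inch '{"motion":[0,563,-697,32,-0.18, 0,563,-697,32,-0.18, 0,563,-697,32,-0.18, 0,563,-697,32,-0.18, 0,563,-697,32,-0.18, 0,563,-697,32,-0.18, 0,563,-697,32,-0.18, 0,563,-697,32,-0.18]}' 20
cat > go.py <<'E'
import sys
from h import *
from bench import sense
x,y,z,yaw=map(float,sys.argv[1:5])
s=sense();Rt=rot(s["tcp_rot"]);p=np.array(s["tool_pos"])
yn=np.arctan2(Rt[1,0],Rt[0,0])
print("pos",p.round(1),"yaw",np.degrees(yn).round(2),"shift",(Rt.T@(np.array([x,y,z])-p)).round(1),"roll",-(np.radians(yaw)-yn).round(3),"F",np.round(s["wrist_force"],1),"t",s["time"])
E
python3 go.py 543.6 146.3 260 25.5
```

```text
time: 1.15
tool_pos: [385.5, -215.3, 274.5]
tcp_rot: [0.0, 0.975, 0.222, 0.0]
wrist_force: [1.0, -1.1, 0.2]
opening: 14.2
finger_force: 0.0
pos [ 385.5 -215.3  274.5] yaw 25.63 shift [ 298.9 -257.6   14.5] roll 0.002 F [ 1.  -1.1  0.2] t 1.15
```

```bash
python3 -m inch '{"motion":[0,299,-258,14.5,0, 0,299,-258,14.5,0, 0,299,-258,14.5,0, 0,299,-258,14.5,0, 0,299,-258,14.5,0, 0,299,-258,14.5,0, 0,299,-258,14.5,0, 0,299,-258,14.5,0]}'
python3 go.py 543.6 146.3 152 25.5
python3 - <<'E'
from bench import cams
import cv2,pickle
c=cams.capture("wrist");pickle.dump(c,open("w1.pkl","wb"));print(c["position"],c["orientation"])
cv2.imwrite("pics/e.png",cv2.resize(c["image"],(800,600),interpolation=cv2.INTER_CUBIC)[:,:,::-1])
E
```

```text
time: 2.15
tool_pos: [542.9, 145.5, 259.6]
tcp_rot: [0.0, 0.975, 0.223, -0.0]
wrist_force: [-0.1, 0.2, -0.1]
opening: 0.4
finger_force: 0.0
pos [542.9 145.5 259.6] yaw 25.75 shift [  1.   -0.4 107.6] roll 0.004 F [-0.1  0.2 -0.1] t 2.15
[603.84020414 173.88507664 351.77884361] [ 0.84105261 -0.10177936  0.0638223  -0.52744495]
```

View pics/e.png

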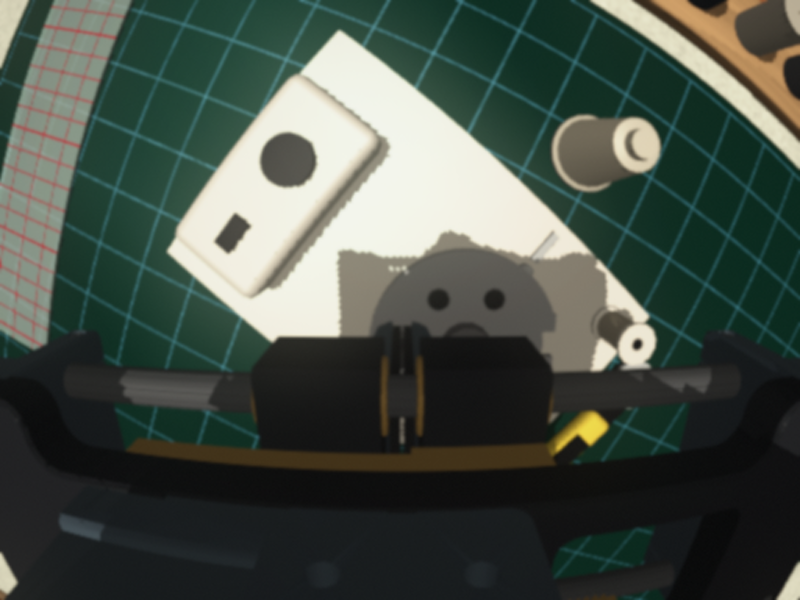

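The wrist view shows the closed fingers hiding the hub and post. The rim is at (465,250), the rib at (545,245) and the spool at (630,335). I'll check the fingertip geometry by projection.

Run:
```python
import pickle
from h import *
from bench import sense
c=pickle.load(open("w1.pkl","rb"));s=sense();Rt=rot(s["tcp_rot"]);p=np.array(s["tool_pos"])
for q in [(16,13.5,78.3),(16,-13.5,78.3),(16,13.5,20),(16,-13.5,20),(16,7,78.3),(16,-7,78.3),(38,0,0),(16,32,0),(-16,13.5,78.3)]:
    print(q,(proj(c,[p+Rt@q],True)[0]*1.5625).round())
for n,P in dict(H=(530.8,92,82),P=(512.1,131.3,92),rim=(530.8,92,66),rib0=(530.8+72*.966,92-72*.259,52),rib1=(530.8+96*.966,92-96*.259,52)).items(): print(n,(proj(c,[P],True)[0]*1.5625).round())
g=cast(c,np.array([[438,299],[494,299]])/1.5625,66,True);print("holes",g.round(1))
r=cast(c,np.array([[524,263],[555,234]])/1.5625,52,True);print("rib",r.round(1),np.degrees(np.arctan2(r[:,1]-92,r[:,0]-530.8)))
cv2.imwrite("pics/f.png",cv2.resize(c["image"][180:300,150:370],None,fx=3.6,fy=3.6,interpolation=cv2.INTER_CUBIC)[:,:,::-1])
```

```text
(16, 13.5, 78.3) [436. 329.]
(16, -13.5, 78.3) [366. 329.]
(16, 13.5, 20) [451. 392.]
(16, -13.5, 20) [350. 392.]
(16, 7, 78.3) [419. 329.]
(16, -7, 78.3) [383. 329.]
(38, 0, 0) [401. 337.]
(16, 32, 0) [538. 426.]
(-16, 13.5, 78.3) [434. 404.]
H [469. 358.]
P [399. 363.]
rim [465. 349.]
rib0 [534. 264.]
rib1 [557. 238.]
holes [[553.  123.6  66. ]
 [568.8  91.1  66. ]]
rib [[597.9  80.1  52. ]
 [625.1  69.9  52. ]] [-10.04924174 -13.16298004]
```

View pics/f.png

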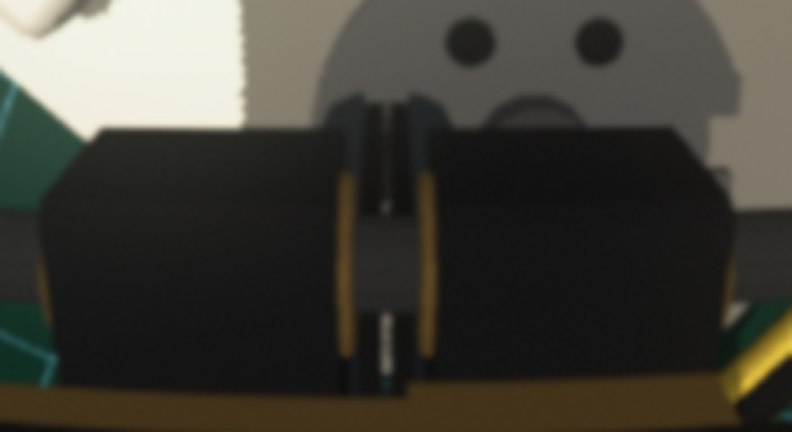

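The fingertips are about 20 mm wide across, centred on the tool axis. I'll descend beside the post and work out the arc.

```bash
python3 -m inch '{"motion":[0,1,-0.4,25,0, 0,1,-0.4,50,0, 0,1,-0.4,75,0, 0,1,-0.4,95,0, 0,1,-0.4,107,0, 0,1,-0.4,107.5,0, 0,-3,-0.4,107.5,0, 0,-7,-0.4,107.5,0]}'
cat > arc.py <<'E'
import sys
from h import *
from bench import sense
H=np.array([530.8,92.]);off=float(sys.argv[1]);z=float(sys.argv[2])
s=sense();Rt=rot(s["tcp_rot"]);p=np.array(s["tool_pos"]);yn=np.arctan2(Rt[1,0],Rt[0,0])
print("F",np.round(s["wrist_force"],1),p.round(1))
for a in map(float,sys.argv[3:]):
    t=np.radians(a);e=np.array([np.cos(t),np.sin(t)]);n=np.array([-e[1],e[0]])
    c=H+44*e-off*n
    print(a,(Rt.T@(np.r_[c,z]-p)).round(1),round(-(t-np.pi/2-yn),3))
E
python3 arc.py 23 152 115.5 120 126 133 140 147 154 161
```

```text
time: 3.2
tool_pos: [536.5, 142.2, 153.0]
tcp_rot: [-0.0, 0.975, 0.222, 0.0]
wrist_force: [0.3, -0.7, -1.1]
opening: 0.6
finger_force: 0.0
F [ 0.3 -0.7 -1.1] [536.5 142.2 153. ]
115.5 [-3.8 -1.1  1. ] 0.003
120.0 [-7.3 -2.8  1. ] -0.076
126.0 [-12.1  -4.6   1. ] -0.18
133.0 [-18.   -6.1   1. ] -0.303
140.0 [-24.1  -6.8   1. ] -0.425
147.0 [-30.1  -6.7   1. ] -0.547
154.0 [-36.1  -6.    1. ] -0.669
161.0 [-42.   -4.5   1. ] -0.791
```

```bash
python3 -m inch '{"motion":[0,-3.8,-1.1,0.5,0, 0,-7.3,-2.8,0.5,-0.08, 0,-12.1,-4.6,0.5,-0.18, 0,-18,-6.1,0.5,-0.3, 0,-24.1,-6.8,0.5,-0.425, 0,-30.1,-6.7,0.5,-0.55, 0,-36.1,-6,0.5,-0.67, 0,-42,-4.5,0.5,-0.79]}'
python3 arc.py 31 152 161; python3 go.py 480 20 250 70
```

```text
time: 4.2
tool_pos: [496.5, 128.1, 152.2]
tcp_rot: [0.0, 0.813, 0.582, 0.0]
wrist_force: [0.5, 1.1, -0.8]
opening: 0.2
finger_force: 0.6
F [ 0.5  1.1 -0.8] [496.5 128.1 152.2]
161.0 [8.  0.2 0.2] 0.003
pos [496.5 128.1 152.2] yaw 71.15 shift [-107.6   19.4  -97.9] roll 0.02 F [ 0.5  1.1 -0.8] t 4.2
```

```bash
python3 -m inch '{"motion":[0,5,0,-0.5,0, 0,8,0,-20,0, 0,8,0,-60,0, 0,-20,10,-100,0, 0,-70,20,-110,0, 0,-90,30,-110,0, 0,-90,30,-110,0, 0,-90,30,-110,0]}'
python3 - <<'E'
from bench import cams,sense
import cv2,pickle
c=cams.capture("wrist");t=cams.capture("top");pickle.dump((c,t),open("w2.pkl","wb"));print(sense()["tool_pos"])
cv2.imwrite("pics/g.png",cv2.resize(c["image"],(800,600),interpolation=cv2.INTER_CUBIC)[:,:,::-1])
E
```

```text
time: 5.2
tool_pos: [495.7, 33.9, 261.8]
tcp_rot: [-0.0, 0.815, 0.58, -0.0]
wrist_force: [-0.7, 0.7, 0.5]
opening: 0.3
finger_force: 0.0
[495.58113872  34.07529308 261.72061617]
```

View pics/g.png

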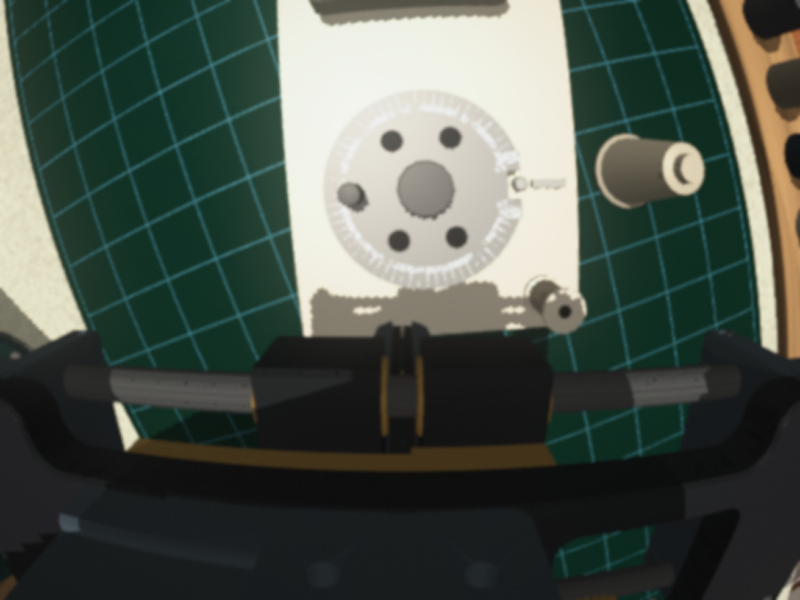

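The notch (about 514,185) now surrounds the pin (520,184), with the rib running out to (565,183), the hub at (426,188) and the post at (351,194). It looks nearly aligned, so I'll zoom in to measure.

Run:
```python
import pickle
from h import *
c,t=pickle.load(open("w2.pkl","rb"))
cv2.imwrite("pics/h.png",cv2.resize(c["image"][85:155,205:375],None,fx=4.7,fy=4.7,interpolation=cv2.INTER_CUBIC)[:,:,::-1])
```

```text
(no output)
```

View pics/h.png

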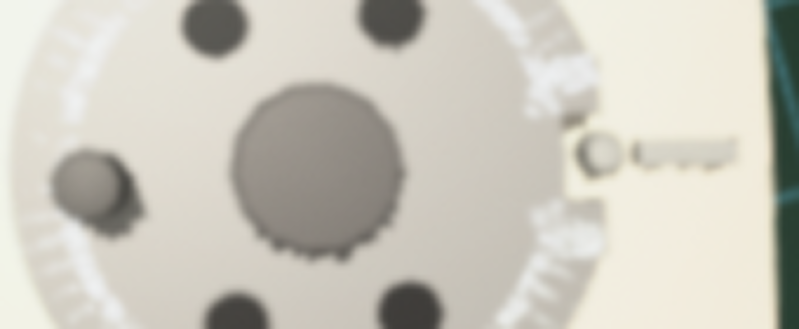

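```bash
python3 - <<'E'
import pickle
from h import *
c,t=pickle.load(open("w2.pkl","rb"))
f=lambda u,v,z: cast(c,[[205+(u+.5)/4.7-.5,85+(v+.5)/4.7-.5]],z,True)[0]
H=f(318,169,82)
print("H",H)
for n,a in dict(post=(90,186,92),pin=(600,154,57),rib0=(640,153,52),rib1=(735,151,52),na=(588,118,66),nb=(588,198,66),h1=(214,25,66),h2=(391,15,66),h3=(237,325,66),h4=(410,312,66)).items():
    P=f(*a);v=P-H;print(n,P.round(1),np.hypot(v[0],v[1]).round(1),np.degrees(np.arctan2(v[1],v[0])).round(2))
E
python3 arc.py 23 152 161 163
```

```text
H [532.13990926  93.34913909  82.        ]
post [490.5 104.5  92. ] 43.1 164.98
pin [592.4  77.7  57. ] 62.3 -14.53
rib0 [602.6  75.   52. ] 72.8 -14.6
rib1 [624.3  69.2  52. ] 95.2 -14.67
na [590.1  86.2  66. ] 58.4 -7.02
nb [584.9  70.2  66. ] 57.6 -23.69
h1 [522.6 128.3  66. ] 36.2 105.24
h2 [557.5 118.8  66. ] 35.9 45.05
h3 [506.7  68.1  66. ] 35.9 -135.17
h4 [541.5  59.1  66. ] 35.5 -74.67
F [ 0.2 -1.1  0.4] [495.6  34.1 261.7]
161.0 [ 89.2 -29.6 109.7] -0.001
163.0 [ 87.7 -30.4 109.7] -0.036
```

The plate's angle is about −15.0°, measured from the holes, notch and post. The pin and rib are at −14.6°, so the plate is aligned to about 0.4°. Next I'll press on the hub.

```bash
python3 go.py 531.6 92.7 168 71
```

```text
pos [495.6  34.1 261.7] yaw 70.93 shift [67.2 14.9 93.7] roll -0.001 F [ 0.2 -1.1  0.4] t 5.3
```

```bash
python3 -m inch '{"motion":[0,30,7,20,0, 0,60,14,40,0, 0,67,15,65,0, 0,67,15,85,0, 0,67,15,93,0, 0,67,15,93,0, 0,67,15,93,0, 0,67,15,93,0]}'
python3 go.py 531.6 92.7 153.3 71
```

```text
time: 6.3
tool_pos: [532.0, 91.7, 169.6]
tcp_rot: [0.0, 0.815, 0.58, 0.001]
wrist_force: [0.1, -0.2, -0.8]
opening: 0.3
finger_force: 0.0
pos [532.   91.7 169.6] yaw 70.91 shift [ 0.8 -0.8 16.3] roll -0.002 F [ 0.1 -0.2 -0.8] t 6.3
```

```bash
python3 -m inch '{"motion":[0,0.8,-0.8,4,0, 0,0.8,-0.8,7,0, 0,0.8,-0.8,9,0, 0,0.8,-0.8,10,0, 0,0.8,-0.8,11,0, 0,0.8,-0.8,12,0, 0,0.8,-0.8,13,0, 0,0.8,-0.8,13,0]}'
```

```text
time: 7.3
tool_pos: [531.1, 92.7, 155.9]
tcp_rot: [-0.0, 0.815, 0.58, -0.0]
wrist_force: [-1.5, 0.2, 3.1]
opening: 0.1
finger_force: 1.6
```

```bash
python3 -m inch '{"motion":[0,0,0,0.5,0, 0,0,0,1,0, 0,0,0,1.5,0, 0,0,0,2,0, 0,0,0,2.5,0, 0,0,0,3,0, 0,0,0,3,0, 0,0,0,3,0]}'
```

```text
time: 8.3
tool_pos: [531.1, 92.7, 153.5]
tcp_rot: [-0.0, 0.815, 0.58, -0.0]
wrist_force: [-7.1, -0.9, 17.0]
opening: 0.5
finger_force: 9.2
```

```bash
python3 -m inch '{"motion":[0,0,0,0.5,0, 0,0,0,1,0, 0,0,0,1.3,0, 0,0,0,1.5,0, 0,0,0,1.5,0, 0,0,0,1.5,0, 0,0,0,1.5,0, 0,0,0,1.5,0]}'
```

```text
time: 9.3
tool_pos: [531.3, 92.7, 153.4]
tcp_rot: [-0.0, 0.815, 0.58, -0.001]
wrist_force: [-19.2, -1.9, 48.6]
opening: 0.2
finger_force: 24.5
```

The plate has reached a hard stop: 30 N more force moved it only 0.1 mm. I'll release and look.

```bash
python3 -m inch '{"motion":[0,0,0,-1.5,0, 0,0,0,-6,0, 0,0,0,-30,0, 0,0,0,-70,0, 0,-30,-7,-105,0, 0,-67,-15,-109,0, 0,-67,-15,-109,0, 0,-67,-15,-109,0]}'
python3 - <<'E'
from bench import cams
import cv2,pickle
c=cams.capture("wrist");pickle.dump(c,open("w3.pkl","wb"))
cv2.imwrite("pics/i.png",cv2.resize(c["image"][40:240,150:400],None,fx=3,fy=3,interpolation=cv2.INTER_CUBIC)[:,:,::-1])
E
```

```text
time: 10.3
tool_pos: [495.4, 34.4, 260.4]
tcp_rot: [0.0, 0.815, 0.58, 0.0]
wrist_force: [0.0, 0.1, -0.3]
opening: 0.5
finger_force: 0.0
```

View pics/i.png

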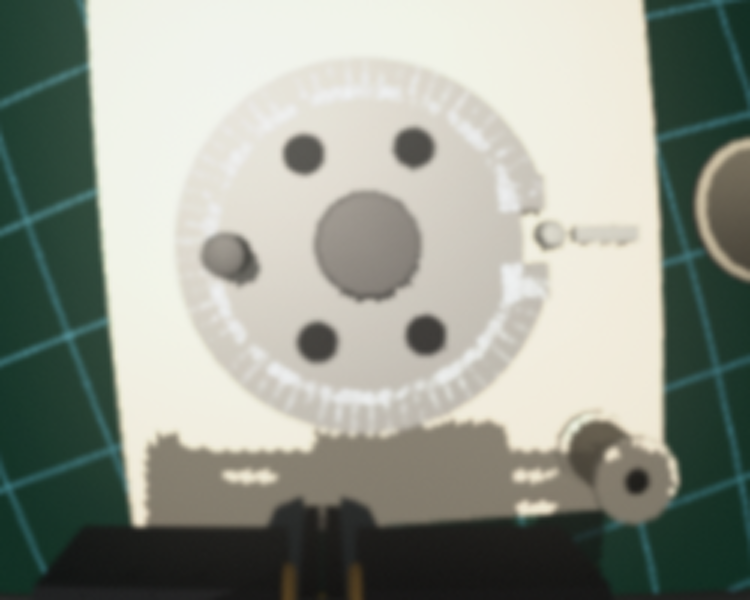

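The pin (550,235) sits in the notch (522–548), the plate looks level, and the hub top was at z ≈ 75 mm when pressed, which is the home height. The spool is where it was.

```bash
python3 -c "
from bench import hand_in;print(hand_in())"
```

```text
the job is handed in; nothing more can be done
None
```

The job is handed in at about 10 s of the 48 s allowed: the notch is over the drive pin to about 0.4°, and I pressed the plate down on its hub to a hard stop at home height and let go. The peak press was 49 N at the wrist, with the fingertips; I saw no sign of anything else being moved. The hand-in gave no verdict.

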